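# Release the safety catch and hold the lock press down

## Robot

A 7-joint arm with a two-finger parallel gripper is mounted at the origin on a cart in front of the work surface, level with it; the furniture and walls round the work are solid. World frame = base frame: x ahead of the robot, y to its left, z up, the work surface at z = 0. Lengths are in m, angles in rad, forces in N, time in s.
With the tool pointing down it reaches from about 0.425 to 1.025 m from the base axis. Payload 9.4 kg.
Tool frame: the origin (TCP) lies at the very end of the fingers, on their centre line; the grasp point (between the pads) lies 19 mm behind it; z points along the fingers, y is the direction in which the jaws open and shut (so a half turn about z gives the same grasp; the last joint's range is limited). The gripper opens to 85 mm and grips with 20 to 120 N. Pads are 22 mm wide; open, the fingers measure 114 mm over their backs; the gripper's body (76 mm by 85 mm) begins 54 mm behind the grasp point. The pads swing forward as they close: fully open they stand 13 mm farther back than shut.
Start: joints at [1.198, 0.599, -0.003, 1.599, 0.002, 0.943, -0.08], TCP at [0.211, -0.694, 0.231] pointing down, gripper open.
Joint ranges: [-2.57, 2.57], [-0.35, 1.97], [-1.29, 1.29], [0.11, 2.56], [-1.05, 4.19], [0.11, 1.86], [-2.63, 2.63]. Speed limits (rad/s): [2.22, 2.22, 3.01, 3.01, 3.14, 3.14, 3.14].

## Interface

Orientations are given as a rotation vector (axis times angle).
In Python, from workcell import manip, vision gives the robot as it stands.
- The arm moves only by the tool play_rows, never from a script. Its argument "plan" is a list of rows, each an object of numbers: "dx", "dy", "dz": the shift along the tool's x, y, z in mm; "rx", "ry", "rz": the turn, a rotation vector about the tool's x, y, z in rad; "jaw": the opening, from 0 (shut) to 1 (fully open). In form: [{"dx": .., "dy": .., "dz": .., "rx": .., "ry": .., "rz": .., "jaw": ..}, ...]. A call has 1 to 12 rows; each row shifts and turns the commanded pose from where the row before left it, along the tool's axes as they then stand; what a row does not reach is not made up. A row lasts 1/10 s, in which the tool goes at most 50 mm and 8.59 degrees, less where a joint would pass 70% of its speed; a pose out of reach is approached as far as the arm can. A call with a gripper value outside its range is refused whole. The fingers move at their own pace and stop on an object; "force" is the grip in N (left out, the last holds). Time passes only in rows, so rows that do not move let the fingers close. It gives the time, the measured TCP pose, the force and the opening at its end, in the units of the state.
- manip.get_obs(): the state, without advancing time (a new reading comes with each control period).
- vision.snapshot(name): name is "scene" or "top" or "wrist"; returns (picture, depth): 400x640x3 uint8, red, green, blue; 400x640 float32, m along the optical axis (not along the pixel's ray), 0 where there is no reading.
- vision.camera_info(name): a dict with "fov_y" (degrees; the focal length in pixels is half the picture's height over the tangent of half this angle, whatever the lens; pixels are square), "cx", "cy" (the principal point, pixels), "dist" ([k1, k2, p1, p2, k3] as OpenCV has them; the pictures are not rectified), "view" (4x4, takes a point from world to camera coordinates). Camera axes: x right, y down, z forward; pixel columns grow to the right and rows downward; lengths in m; the calibration is good to about 2 mm. A picture is of the moment at which its call begins: read the wrist's pose just before it. camera_info takes no time and is no camera call; for the wrist camera it gives the pose at the moment of the call.
- manip.finish_job(): hands the job in, once; it reports no verdict.
The state is a dict: "time_s": time; "qpos": joint angles; "joint_vel": joint speeds; "joint_efforts": joint torques, N m; "eef_pos": TCP position; "orientation": TCP orientation; "contact_force": force on the tool from outside, world axes, zero at the start; "torque": the same for the moment, N m; "opening": finger opening in m.
Only numpy, scipy, OpenCV 4.12 (cv2) and the standard library are available. Lean on these libraries where they do the work, as an engineer would, in place of code of your own. Each camera call takes 0.05 s, during which the arm holds its last target. There are 200 camera calls.

## Task

A brass lock cylinder sits in the small green bench press and has to be held pressed. First clear the tall blue can out of the way of the press handle: stand it upright on the worktop, at least a hand's width (10 cm) away from the press. Then flip the red safety catch fully over to the left so that it lies flat, pull the press lever by its black grip forward and down as far as it goes, and keep hold of it there: the lever springs back if let go, so finish while still holding it down, and leave the tape measure, the wooden bit block and the green tape roll where they are.

Things in the scene. Friction and masses are not known exactly. Their poses are not given: they have to be found in the camera images.
- press: Green hand press fixed to the worktop, turned about z only. Origin on the worktop below the lever's pivot; its -x is its front (to the robot), +y its left as the robot sees it. Base plate x -80 to +50, y -45 to +45, 14 mm thick; head x -70 to +40, y -26 to +26, up to z = 152 mm. The lever swings in its plane y = 0.
- pivot (a point): The lever's hinge axis (parallel to the press's y): the point at x = 0, y = 0, z = 130 mm in the press's frame. The grip's axis moves on a circle of 130 mm radius about it.
- lever (a joint): Swing of the lever, rad: 0 at rest, leaning back 0.175 rad from upright, away from the robot; grows as the grip is pulled to the front and down to the stop at 1.571 (grip 128 mm in front of the pivot, 23 mm above it). A spring returns it to 0 when let go: about 1 N at the grip at first, 6 N at the end. The closed red catch blocks it at about 0.07.
- grip (a point): Middle of the black round grip, 22 mm in diameter and 75 mm long, that sticks out to the press's right (-y) from the end of the 12 mm lever rod, parallel to y; this point lies at y = -60 mm (the grip runs from -22 to -97). At rest 23 mm behind the pivot, 258 mm above the worktop. It can be pinched from above, fingers before and behind it, and turns between the pads as the lever swings.
- catch (a joint): Turn of the red safety catch, rad, about an axis along the press's x: 0 closed (thumb tab upright, tongue lying across in front of the lever); grows as the tab is pushed to the press's left (+y) and down, to the stop at 1.5 (tab flat to the left). Stays where it is left (friction, about 1.5 N at the tab). The lever is free above about 1.25.
- catch_axis (a point): Point on the catch's hinge axis, at the foot of the thumb tab: 55 mm in front of the pivot (x = -55 mm), y = +21 mm, z = 166 mm in the press's frame.
- tab_tip (a point): Top of the red thumb tab, 46 mm from the hinge axis. The tab is a paddle 16 mm along x, 6 mm thick along y, its top edge 6 mm beyond this point; with the catch closed there is free space of over 60 mm to its right (-y) above the head.
- can: Blue spray-can-shaped bottle with a white cap, 52 mm in diameter, 170 mm tall (cap 46 mm in diameter, top 20 mm), 0.17 to 0.35 kg, loose, standing on the worktop in front of the press under the path of the lever. Origin at the centre of its underside, z along its axis.
- measure: Yellow tape measure, 35 x 73 x 58 mm, loose, standing on the worktop to the right of the press; origin under its centre. Bystander.
- bits: Wooden block with cutter bits, 40 x 90 x 47 mm, loose, on the worktop to the left of the press; origin under its centre. Bystander.
- tape: Green roll of tape, 64 mm in diameter, 20 mm high, loose, on the worktop farther left; origin under its centre. Bystander. The worktop to the right of the press, around x = 0.46, y = -0.30 (m), is free for about 60 mm all round.

How it is judged:
By the outcome, as a careful person would: the job done as asked, in the order asked, and still so for the second after the job is handed in, while the arm keeps its last pose, push and grip.
It also fails if it takes over 64 s, if anything falls off the work surface, if the arm or the gripper's body presses on something with over 40 N, if the wrist force passes 120 N, or if a joint passes its speed limit or range.

## Working session

There is one attempt and no reset: what is moved stays moved. The work goes in short steps, Python scripts to look and compute and a tool call to move; the robot and the scene stay as the last step left them, time stands still between calls to the robot, and variables do not carry over. Pictures are saved under pics/ and viewed, about 8 in all and at most 12, crops included, and the job is handed in when it is done.

Besides the shell and the picture viewer there is one more tool, called by a JSON object that holds its "op" and its "data". play_rows: Moves the arm, as the interface text tells. Its arguments: {"type":"object","properties":{"plan":{"type":"array"},"force":{"type":"number"}},"required":["plan"]}

```bash
mkdir -p pics; cat > h.py <<'E'
import numpy as np, cv2
from scipy.spatial.transform import Rotation as R
from workcell import manip, vision
def K(n):
    c=vision.camera_info(n); f=200/np.tan(np.radians(c['fov_y'])/2)
    return np.array([[f,0,c['cx']],[0,f,c['cy']],[0,0,1.]]),np.array(c['dist'],float),np.array(c['view'])
def snap(n,f):
    k=K(n); im,d=vision.snapshot(n); cv2.imwrite('pics/'+f+'.png',im[:,:,::-1]); np.savez('pics/'+f+'.npz',im=im,d=d,k=k[0],dist=k[1],v=k[2]); return im,d,k
def load(f):
    z=np.load('pics/'+f+'.npz'); return z['im'],z['d'],(z['k'],z['dist'],z['v'])
def cloud(d,k):
    v,u=np.mgrid[0:400,0:640]; p=cv2.undistortPoints(np.stack([u,v],-1).reshape(-1,1,2).astype(float),k[0],k[1]).reshape(400,640,2)
    c=np.dstack([p*d[...,None],d]); T=np.linalg.inv(k[2]); return c@T[:3,:3].T+T[:3,3]
def st():
    o=manip.get_obs(); print({a:np.round(o[a],3).tolist() for a in('time_s','qpos','eef_pos','orientation','contact_force','opening')}); return o
E
python3 - <<'E'
from h import *
st(); print(R.from_rotvec(manip.get_obs()['orientation']).as_matrix().round(3))
a=snap('scene','s0')[0];b=snap('top','t0')[0]
cv2.imwrite('pics/both.png',cv2.resize(np.vstack([a,b]),(480,600))[:,:,::-1])
E
```

```text
{'time_s': 0.0, 'qpos': [1.198, 0.6, -0.003, 1.6, 0.002, 0.943, -0.08], 'eef_pos': [0.211, -0.693, 0.23], 'orientation': [-3.106, -0.463, 0.001], 'contact_force': [-0.448, 0.021, 0.401], 'opening': 0.086}
[[ 0.957  0.292 -0.001]
 [ 0.292 -0.957  0.001]
 [-0.    -0.002 -1.   ]]
```

View pics/s0.png

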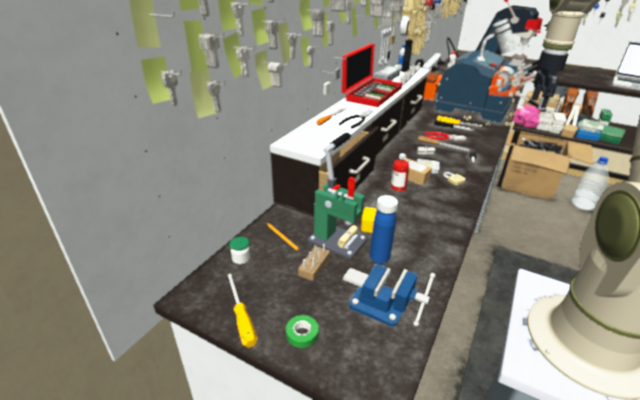

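View pics/t0.png

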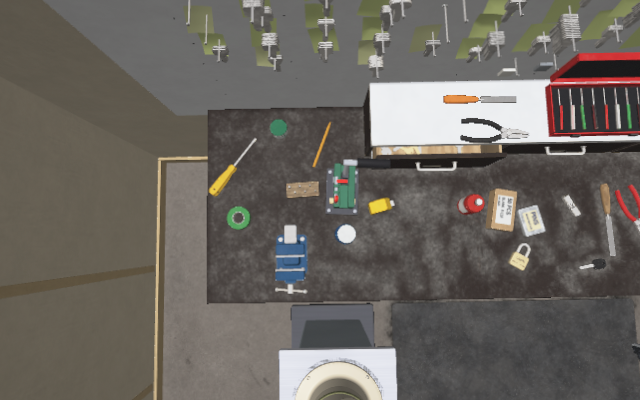

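The scene view shows the press (338,215), the can (384,230), the vise (385,290) and the bits (313,262). In the top view, up is +x: press (342,188), can cap (346,233), red tab (342,181), grip (375,162), measure (380,206), bits (303,189), tape (238,218), and the vise at (290,255) is an obstacle.

```bash
python3 - <<'E'
from h import *
im,d,k=load('t0'); P=cloud(d,k); print(k[0][0,0])
for n,(u,v) in dict(can=(346,233),tab=(342,181),grip=(380,162),rod=(350,162),meas=(379,206),bits=(303,189),tape=(238,218),vise=(290,255),visescrew=(290,291),tabl=(420,230),cab=(385,152),cabtop=(400,120)).items(): print(n,P[v,u].round(3))
hsv=cv2.cvtColor(im,cv2.COLOR_RGB2HSV); 
v,u=np.mgrid[0:400,0:640]
def show(n,m): 
    q=P[m]; print(n,m.sum(),q.min(0).round(3),q.max(0).round(3),np.median(q,0).round(3))
box=(u>310)&(u<400)&(v>150)&(v<225)
show('green',box&(hsv[...,0]>55)&(hsv[...,0]<95)&(hsv[...,1]>90))
show('red',box&((hsv[...,0]<8)|(hsv[...,0]>172))&(hsv[...,1]>120))
g=box&(P[...,2]>.235); show('lever high',g)
print(np.round(P[g][::4],3).tolist())
c=(u>325)&(u<365)&(v>220)&(v<250)&(P[...,2]>.16); show('can',c)
m=box&(P[...,2]>.14)&(P[...,2]<.16)&(hsv[...,0]>55)&(hsv[...,0]<95); show('head',m); print(cv2.minAreaRect((P[m][:,:2]*1000).astype(np.float32)))
cv2.imwrite('pics/tc.png',cv2.resize(im[140:260,260:420],(800,600),interpolation=cv2.INTER_CUBIC)[:,:,::-1])
E
```

```text
449.1891991785478
can [ 0.462 -0.025  0.169]
tab [ 0.59  -0.018  0.17 ]
grip [ 0.618 -0.1    0.267]
rod [ 0.62  -0.033  0.264]
meas [ 0.535 -0.121  0.059]
bits [0.589 0.084 0.024]
tape [0.513 0.269 0.001]
vise [0.409 0.119 0.071]
visescrew [0.316 0.12  0.071]
tabl [ 0.47  -0.24   0.002]
cab [ 0.689 -0.147  0.025]
cabtop [ 0.734 -0.162  0.193]
green 567 [ 0.443 -0.05   0.113] [0.639 0.031 1.262] [ 0.571 -0.028  0.15 ]
red 60 [ 0.537 -0.032  0.139] [0.599 0.003 0.22 ] [ 0.589 -0.013  0.17 ]
lever high 441 [ 0.443 -0.121  0.235] [0.627 0.031 1.262] [ 0.615 -0.071  0.266]
[[0.443, 0.031, 1.262], [0.443, 0.031, 1.262], [0.626, -0.054, 0.263], [0.626, -0.062, 0.266], [0.626, -0.072, 0.263], [0.626, -0.081, 0.263], [0.625, -0.089, 0.265], [0.626, -0.099, 0.262], [0.625, -0.108, 0.262], [0.626, -0.117, 0.258], [0.625, -0.022, 0.263], [0.625, -0.031, 0.261], [0.625, -0.04, 0.261], [0.624, -0.049, 0.265], [0.624, -0.058, 0.266], [0.623, -0.067, 0.268], [0.623, -0.076, 0.268], [0.622, -0.084, 0.269], [0.622, -0.094, 0.268], [0.623, -0.103, 0.265], [0.622, -0.112, 0.266], [0.622, -0.121, 0.266],
[... 1656 characters left out ...]
, [0.609, -0.058, 0.26], [0.608, -0.067, 0.263], [0.607, -0.075, 0.264], [0.607, -0.084, 0.266], [0.608, -0.094, 0.26], [0.607, -0.102, 0.265], [0.606, -0.111, 0.268], [0.606, -0.12, 0.266], [0.611, -0.028, 0.237], [0.606, -0.083, 0.258], [0.606, -0.092, 0.259], [0.605, -0.101, 0.26], [0.605, -0.109, 0.261], [0.604, -0.118, 0.267], [0.443, 0.031, 1.262], [0.443, 0.031, 1.262], [0.443, 0.031, 1.262], [0.443, 0.031, 1.262], [0.443, 0.031, 1.262]]
can 270 [ 0.438 -0.047  0.163] [0.482 0.031 1.262] [ 0.46  -0.025  0.169]
head 435 [ 0.527 -0.05   0.141] [0.636 0.005 0.16 ] [ 0.585 -0.036  0.151]
((580.6512451171875, -23.090618133544922), (52.016597747802734, 108.20928192138672), 86.7532958984375)
```

View pics/tc.png

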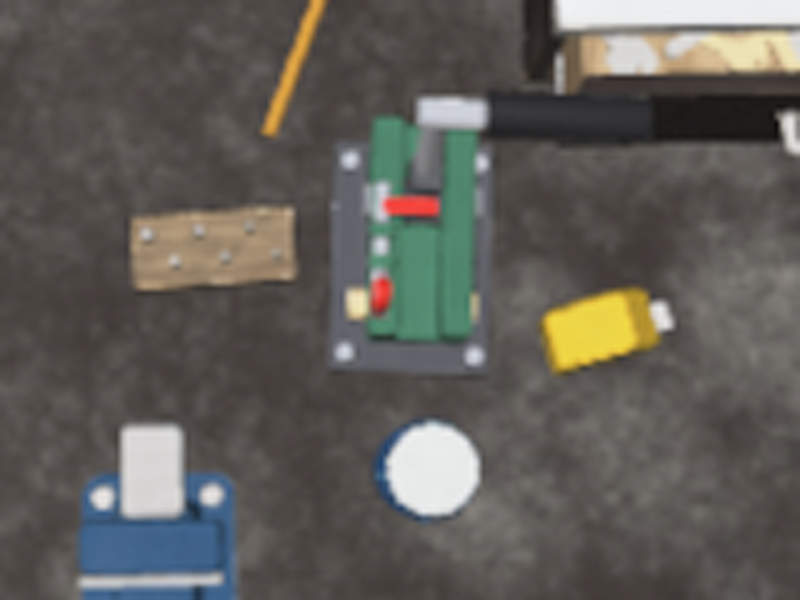

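{"op": "play_rows", "data": {"plan": [{"rz":0.148},{"rz":0.148},{"dx":16,"dy":-40,"dz":-4},{"dx":16,"dy":-40,"dz":-4},{"dx":16,"dy":-40,"dz":-4},{"dx":16,"dy":-40,"dz":-4},{"dx":16,"dy":-40,"dz":-4},{"dx":16,"dy":-40,"dz":-4},{"dx":16,"dy":-40,"dz":-4},{"dx":16,"dy":-40,"dz":-4},{"dx":16,"dy":-40,"dz":-4},{"dx":16,"dy":-40,"dz":-4}], "force": 40}}

```text
validation failed for argument at $.pl...
```

{"op": "play_rows", "data": {"plan": [{"dx":0,"dy":0,"dz":0,"rx":0,"ry":0,"rz":0.148,"jaw":1},{"dx":0,"dy":0,"dz":0,"rx":0,"ry":0,"rz":0.148,"jaw":1}], "force": 40}}

```text
time_s: 0.3
eef_pos: [0.2111, -0.6933, 0.2307]
orientation: [-3.141, 0.01, 0.0]
contact_force: [0.3, 0.7, -0.5]
opening: 0.0857
```

{"op": "play_rows", "data": {"plan": [{"dx":16,"dy":-40,"dz":-4,"rx":0,"ry":0,"rz":0,"jaw":1},{"dx":16,"dy":-40,"dz":-4,"rx":0,"ry":0,"rz":0,"jaw":1},{"dx":16,"dy":-40,"dz":-4,"rx":0,"ry":0,"rz":0,"jaw":1},{"dx":16,"dy":-40,"dz":-4,"rx":0,"ry":0,"rz":0,"jaw":1},{"dx":16,"dy":-40,"dz":-4,"rx":0,"ry":0,"rz":0,"jaw":1},{"dx":16,"dy":-40,"dz":-4,"rx":0,"ry":0,"rz":0,"jaw":1},{"dx":16,"dy":-40,"dz":-4,"rx":0,"ry":0,"rz":0,"jaw":1},{"dx":16,"dy":-40,"dz":-4,"rx":0,"ry":0,"rz":0,"jaw":1},{"dx":16,"dy":-40,"dz":-4,"rx":0,"ry":0,"rz":0,"jaw":1},{"dx":16,"dy":-40,"dz":-4,"rx":0,"ry":0,"rz":0,"jaw":1},{"dx":16,"dy":-40,"dz":-4,"rx":0,"ry":0,"rz":0,"jaw":1},{"dx":16,"dy":-40,"dz":-4,"rx":0,"ry":0,"rz":0,"jaw":1}]}}

```text
time_s: 1.5
eef_pos: [0.4036, -0.2118, 0.2794]
orientation: [3.142, -0.0, -0.0]
contact_force: [0.3, -0.3, 0.5]
opening: 0.0856
```

{"op": "play_rows", "data": {"plan": [{"dx":15,"dy":-40,"dz":0,"rx":0,"ry":0,"rz":0,"jaw":1},{"dx":15,"dy":-40,"dz":0,"rx":0,"ry":0,"rz":0,"jaw":1},{"dx":15,"dy":-40,"dz":0,"rx":0,"ry":0,"rz":0,"jaw":1},{"dx":0,"dy":0,"dz":0,"rx":0,"ry":0,"rz":0,"jaw":1},{"dx":0,"dy":0,"dz":0,"rx":0,"ry":0,"rz":0,"jaw":1}]}}

```text
time_s: 2.0
eef_pos: [0.4484, -0.0928, 0.279]
orientation: [3.142, 0.004, -0.001]
contact_force: [-0.6, -0.0, -0.9]
opening: 0.0852
```

```bash
python3 - <<'E'
from h import *
st(); snap('wrist','w1')
E
```

```text
{'time_s': 2.0, 'qpos': [0.157, 0.219, -0.093, 2.126, 0.028, 0.798, -1.522], 'eef_pos': [0.448, -0.093, 0.279], 'orientation': [3.142, 0.004, -0.001], 'contact_force': [-0.579, -0.002, -0.873], 'opening': 0.085}
```

View pics/w1.png

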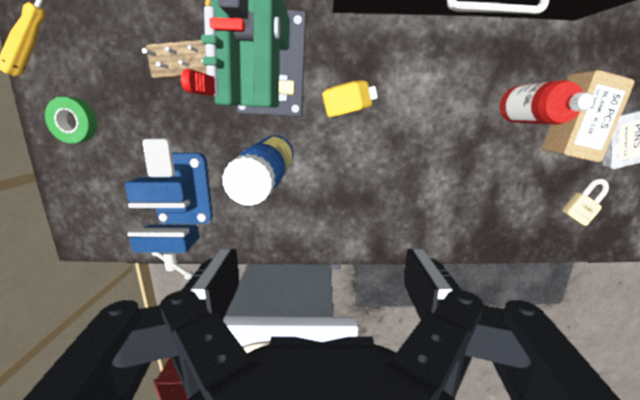

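The wrist view is clear: can cap (247,181), red tab (198,82), press head (245,55), measure (347,98). I'll cross-check the poses with its depth.

```bash
python3 - <<'E'
from h import *
im,d,k=load('w1'); P=cloud(d,k); hsv=cv2.cvtColor(im,cv2.COLOR_RGB2HSV); v,u=np.mgrid[0:400,0:640]
H,S=hsv[...,0],hsv[...,1]
def sh(n,m): q=P[m]; print(n,m.sum(),np.percentile(q,2,axis=0).round(3),np.percentile(q,98,axis=0).round(3))
sh('cap',(u>215)&(u<300)&(v>130)&(v<210)&(P[...,2]>.16)&(P[...,2]<.18))
print(cv2.minEnclosingCircle((P[(u>215)&(u<300)&(v>130)&(v<210)&(P[...,2]>.165)&(P[...,2]<.175)][:,:2]).astype(np.float32)))
m=(u>200)&(u<310)&(v<115)&(P[...,2]>.145)&(P[...,2]<.158)&(H>55)&(H<95)&(S>90); sh('head',m); print(cv2.minAreaRect((P[m][:,:2]*1000).astype(np.float32)))
sh('tab',(u>175)&(u<220)&(v>60)&(v<100)&((H<8)|(H>172))&(S>120))
sh('meas',(u>315)&(u<380)&(v>75)&(v<120)&(P[...,2]>.05)&(P[...,2]<.065))
sh('plate',(u>215)&(u<310)&(v<118)&(P[...,2]>.008)&(P[...,2]<.02))
E
```

```text
cap 1923 [ 0.441 -0.046  0.163] [ 0.481 -0.005  0.17 ]
((0.4596237540245056, -0.02474364824593067), 0.02345248870551586)
head 3097 [ 0.529 -0.05   0.147] [ 0.609 -0.001  0.152]
((569.7474975585938, -24.100893020629883), (50.71739196777344, 86.2421646118164), 86.54435729980469)
tab 710 [ 0.535 -0.005  0.006] [0.55  0.085 0.217]
meas 873 [ 0.519 -0.141  0.051] [ 0.553 -0.103  0.057]
plate 2253 [ 0.517 -0.069  0.01 ] [0.641 0.014 0.017]
```

{"op": "play_rows", "data": {"plan": [{"dx":6,"dy":-34,"dz":0,"rx":0,"ry":0,"rz":0,"jaw":1},{"dx":5,"dy":-34,"dz":0,"rx":0,"ry":0,"rz":0,"jaw":1},{"dx":0,"dy":0,"dz":0,"rx":0,"ry":0,"rz":0,"jaw":1},{"dx":0,"dy":0,"dz":30,"rx":0,"ry":0,"rz":0,"jaw":1},{"dx":0,"dy":0,"dz":30,"rx":0,"ry":0,"rz":0,"jaw":1},{"dx":0,"dy":0,"dz":30,"rx":0,"ry":0,"rz":0,"jaw":1},{"dx":0,"dy":0,"dz":0,"rx":0,"ry":0,"rz":0,"jaw":1}]}}

```text
time_s: 2.75
eef_pos: [0.4572, -0.0275, 0.1866]
orientation: [3.141, -0.004, -0.01]
contact_force: [1.0, -1.2, 1.1]
opening: 0.0858
```

{"op": "play_rows", "data": {"plan": [{"dx":2,"dy":-2,"dz":25,"rx":0,"ry":0,"rz":0,"jaw":1},{"dx":0,"dy":0,"dz":25,"rx":0,"ry":0,"rz":0,"jaw":1},{"dx":0,"dy":0,"dz":24,"rx":0,"ry":0,"rz":0,"jaw":1},{"dx":0,"dy":0,"dz":0,"rx":0,"ry":0,"rz":0,"jaw":0.5},{"dx":0,"dy":0,"dz":0,"rx":0,"ry":0,"rz":0,"jaw":0.3},{"dx":0,"dy":0,"dz":0,"rx":0,"ry":0,"rz":0,"jaw":0.3},{"dx":0,"dy":0,"dz":0,"rx":0,"ry":0,"rz":0,"jaw":0.3},{"dx":0,"dy":0,"dz":0,"rx":0,"ry":0,"rz":0,"jaw":0.3},{"dx":0,"dy":0,"dz":0,"rx":0,"ry":0,"rz":0,"jaw":0.3},{"dx":0,"dy":0,"dz":0,"rx":0,"ry":0,"rz":0,"jaw":0.3}], "force": 40}}

```text
time_s: 3.75
eef_pos: [0.4623, -0.0241, 0.117]
orientation: [3.141, -0.001, 0.004]
contact_force: [-0.5, -2.5, 7.1]
opening: 0.0462
```

```bash
python3 - <<'E'
from h import *
st(); a=snap('scene','s2')[0]; b=snap('wrist','w2')[0]
cv2.imwrite('pics/c2.png',np.hstack([cv2.resize(a[120:300,280:460],(400,400),interpolation=cv2.INTER_CUBIC),cv2.resize(b[150:400,160:410],(400,400))])[:,:,::-1])
E
```

```text
{'time_s': 3.75, 'qpos': [-0.007, 0.483, -0.089, 2.289, 0.116, 0.371, -1.765], 'eef_pos': [0.462, -0.024, 0.117], 'orientation': [3.141, -0.001, 0.004], 'contact_force': [-0.518, -2.497, 7.068], 'opening': 0.046}
```

View pics/c2.png

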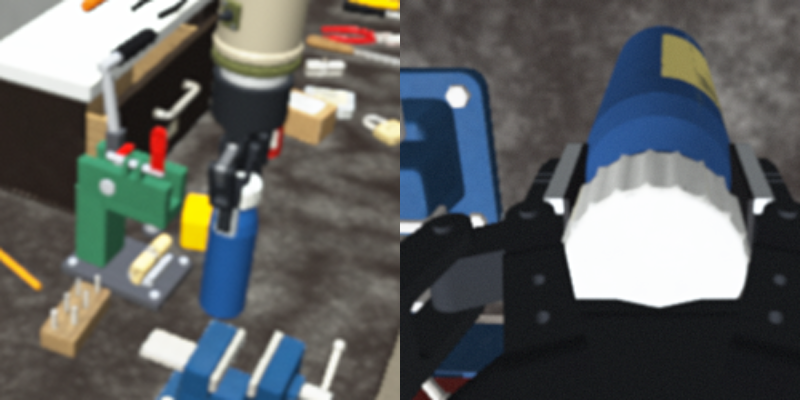

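The pads grip the can at the cap (opening 46 mm equals the cap diameter). I'll test-lift it.

{"op": "play_rows", "data": {"plan": [{"dx":0,"dy":0,"dz":-6,"rx":0,"ry":0,"rz":0,"jaw":0.3},{"dx":0,"dy":0,"dz":-8,"rx":0,"ry":0,"rz":0,"jaw":0.3},{"dx":0,"dy":0,"dz":-10,"rx":0,"ry":0,"rz":0,"jaw":0.3},{"dx":0,"dy":0,"dz":-10,"rx":0,"ry":0,"rz":0,"jaw":0.3},{"dx":0,"dy":0,"dz":0,"rx":0,"ry":0,"rz":0,"jaw":0.3},{"dx":0,"dy":0,"dz":0,"rx":0,"ry":0,"rz":0,"jaw":0.3}], "force": 60}}

```text
time_s: 4.45
eef_pos: [0.4616, -0.0236, 0.1496]
orientation: [-3.142, 0.0, -0.001]
contact_force: [-0.7, -0.4, -2.8]
opening: 0.0456
```

```bash
python3 - <<'E'
from h import *
st(); im,d,k=snap('scene','s3'); P=cloud(d,k); hsv=cv2.cvtColor(im,cv2.COLOR_RGB2HSV)
m=(hsv[...,0]>105)&(hsv[...,0]<125)&(hsv[...,1]>150)&(P[...,0]>.42)&(P[...,0]<.5)&(P[...,1]>-.06)&(P[...,1]<.02)
q=P[m]; print(m.sum(),np.percentile(q,1,axis=0),np.percentile(q,99,axis=0))
for z0 in(.02,.05,.08,.11):
    s=q[(q[:,2]>z0)&(q[:,2]<z0+.03)]; print(z0,len(s),s[:,:2].mean(0))
E
```

```text
{'time_s': 4.45, 'qpos': [0.007, 0.423, -0.107, 2.262, 0.099, 0.46, -1.749], 'eef_pos': [0.462, -0.024, 0.15], 'orientation': [-3.142, 0.0, -0.001], 'contact_force': [-0.683, -0.384, -2.819], 'opening': 0.046}
814 [ 0.43601015 -0.02021312  0.03968083] [0.4783829  0.00368174 0.17302753]
0.02 70 [ 0.4568736  -0.00267733]
0.05 193 [ 0.45586997 -0.0034721 ]
0.08 191 [ 0.45493182 -0.00293125]
0.11 210 [ 0.45377579 -0.00288402]
```

{"op": "play_rows", "data": {"plan": [{"dx":0,"dy":15,"dz":0,"rx":0,"ry":0,"rz":0,"jaw":0.3},{"dx":0,"dy":25,"dz":0,"rx":0,"ry":0,"rz":0,"jaw":0.3},{"dx":0,"dy":30,"dz":0,"rx":0,"ry":0,"rz":0,"jaw":0.3},{"dx":0,"dy":30,"dz":0,"rx":0,"ry":0,"rz":0,"jaw":0.3},{"dx":0,"dy":30,"dz":0,"rx":0,"ry":0,"rz":0,"jaw":0.3},{"dx":0,"dy":30,"dz":0,"rx":0,"ry":0,"rz":0,"jaw":0.3},{"dx":0,"dy":30,"dz":0,"rx":0,"ry":0,"rz":0,"jaw":0.3},{"dx":0,"dy":30,"dz":0,"rx":0,"ry":0,"rz":0,"jaw":0.3},{"dx":0,"dy":25,"dz":0,"rx":0,"ry":0,"rz":0,"jaw":0.3},{"dx":0,"dy":20,"dz":0,"rx":0,"ry":0,"rz":0,"jaw":0.3},{"dx":0,"dy":11,"dz":0,"rx":0,"ry":0,"rz":0,"jaw":0.3},{"dx":0,"dy":0,"dz":0,"rx":0,"ry":0,"rz":0,"jaw":0.3}]}}

```text
time_s: 5.7
eef_pos: [0.4609, -0.3007, 0.1487]
orientation: [-3.142, 0.004, 0.001]
contact_force: [0.1, -0.5, -3.4]
opening: 0.0452
```

{"op": "play_rows", "data": {"plan": [{"dx":0,"dy":0,"dz":0,"rx":0,"ry":0,"rz":0,"jaw":0.3},{"dx":0,"dy":0,"dz":10,"rx":0,"ry":0,"rz":0,"jaw":0.3},{"dx":0,"dy":0,"dz":10,"rx":0,"ry":0,"rz":0,"jaw":0.3},{"dx":0,"dy":0,"dz":6,"rx":0,"ry":0,"rz":0,"jaw":0.3},{"dx":0,"dy":0,"dz":3,"rx":0,"ry":0,"rz":0,"jaw":0.3},{"dx":0,"dy":0,"dz":0,"rx":0,"ry":0,"rz":0,"jaw":0.3},{"dx":0,"dy":0,"dz":0,"rx":0,"ry":0,"rz":0,"jaw":0.3}]}}

```text
time_s: 6.4
eef_pos: [0.4615, -0.2995, 0.1202]
orientation: [-3.142, 0.0, 0.0]
contact_force: [0.2, -0.9, -2.7]
opening: 0.0459
```

{"op": "play_rows", "data": {"plan": [{"dx":0,"dy":0,"dz":1.5,"rx":0,"ry":0,"rz":0,"jaw":0.3},{"dx":0,"dy":0,"dz":1.5,"rx":0,"ry":0,"rz":0,"jaw":0.3},{"dx":0,"dy":0,"dz":0,"rx":0,"ry":0,"rz":0,"jaw":0.3},{"dx":0,"dy":0,"dz":0,"rx":0,"ry":0,"rz":0,"jaw":0.3}]}}

```text
time_s: 6.8
eef_pos: [0.4615, -0.2996, 0.1174]
orientation: [3.141, -0.0, 0.0]
contact_force: [-0.1, -0.1, -2.7]
opening: 0.0454
```

{"op": "play_rows", "data": {"plan": [{"dx":0,"dy":0,"dz":1.5,"rx":0,"ry":0,"rz":0,"jaw":0.3},{"dx":0,"dy":0,"dz":1.5,"rx":0,"ry":0,"rz":0,"jaw":0.3},{"dx":0,"dy":0,"dz":0,"rx":0,"ry":0,"rz":0,"jaw":0.3},{"dx":0,"dy":0,"dz":0,"rx":0,"ry":0,"rz":0,"jaw":0.3}]}}

```text
time_s: 7.2
eef_pos: [0.4625, -0.3, 0.1171]
orientation: [3.14, -0.001, 0.005]
contact_force: [-4.0, 3.1, 29.8]
opening: 0.0454
```

Touched down. I'll ease off, then release.

{"op": "play_rows", "data": {"plan": [{"dx":0,"dy":0,"dz":-2.5,"rx":0,"ry":0,"rz":0,"jaw":0.3},{"dx":0,"dy":0,"dz":0,"rx":0,"ry":0,"rz":0,"jaw":0.3},{"dx":0,"dy":0,"dz":0,"rx":0,"ry":0,"rz":0,"jaw":0.65},{"dx":0,"dy":0,"dz":0,"rx":0,"ry":0,"rz":0,"jaw":1},{"dx":0,"dy":0,"dz":0,"rx":0,"ry":0,"rz":0,"jaw":1},{"dx":0,"dy":0,"dz":0,"rx":0,"ry":0,"rz":0,"jaw":1},{"dx":0,"dy":0,"dz":0,"rx":0,"ry":0,"rz":0,"jaw":1},{"dx":0,"dy":0,"dz":-15,"rx":0,"ry":0,"rz":0,"jaw":1},{"dx":0,"dy":0,"dz":-30,"rx":0,"ry":0,"rz":0,"jaw":1},{"dx":0,"dy":0,"dz":-40,"rx":0,"ry":0,"rz":0,"jaw":1},{"dx":0,"dy":0,"dz":-40,"rx":0,"ry":0,"rz":0,"jaw":1},{"dx":0,"dy":0,"dz":-20,"rx":0,"ry":0,"rz":0,"jaw":1}]}}

```text
time_s: 8.4
eef_pos: [0.4622, -0.3, 0.2651]
orientation: [3.14, -0.0, 0.005]
contact_force: [0.4, -1.1, -1.0]
opening: 0.0852
```

```bash
python3 - <<'E'
from h import *
st(); im,d,k=snap('wrist','w4'); im,d,k=snap('scene','s4'); P=cloud(d,k); hsv=cv2.cvtColor(im,cv2.COLOR_RGB2HSV)
m=(hsv[...,0]>105)&(hsv[...,0]<125)&(hsv[...,1]>150)&(P[...,0]>.40)&(P[...,0]<.55)&(P[...,1]>-.38)&(P[...,1]<-.2)
q=P[m]; print(m.sum(),np.percentile(q,1,axis=0),np.percentile(q,99,axis=0))
for z0 in(.02,.05,.08,.11):
    s=q[(q[:,2]>z0)&(q[:,2]<z0+.03)]; print(z0,len(s),s[:,:2].mean(0))
E
```

```text
{'time_s': 8.4, 'qpos': [0.599, 0.355, -0.17, 1.958, 0.08, 0.831, -1.185], 'eef_pos': [0.462, -0.3, 0.265], 'orientation': [3.14, -0.0, 0.005], 'contact_force': [0.427, -1.051, -0.984], 'opening': 0.085}
667 [ 0.43636427 -0.29399385  0.00662539] [ 0.48044438 -0.27180213  0.14297336]
0.02 137 [ 0.45664485 -0.27933934]
0.05 147 [ 0.45682019 -0.27958048]
0.08 142 [ 0.45561687 -0.27933796]
0.11 157 [ 0.45521569 -0.28052115]
```

Can stands upright at about (0.46, -0.30). Next I'll shut the jaws and move to the right of the tab.

{"op": "play_rows", "data": {"plan": [{"dx":4,"dy":-15,"dz":-5,"rx":0,"ry":0,"rz":0,"jaw":0},{"dx":9,"dy":-30,"dz":0,"rx":0,"ry":0,"rz":0,"jaw":0},{"dx":11,"dy":-35,"dz":0,"rx":0,"ry":0,"rz":0,"jaw":0},{"dx":11,"dy":-35,"dz":0,"rx":0,"ry":0,"rz":0,"jaw":0},{"dx":11,"dy":-35,"dz":0,"rx":0,"ry":0,"rz":0,"jaw":0},{"dx":11,"dy":-35,"dz":0,"rx":0,"ry":0,"rz":0,"jaw":0},{"dx":10,"dy":-35,"dz":0,"rx":0,"ry":0,"rz":0,"jaw":0},{"dx":8,"dy":-25,"dz":0,"rx":0,"ry":0,"rz":0,"jaw":0},{"dx":4,"dy":-10,"dz":0,"rx":0,"ry":0,"rz":0,"jaw":0},{"dx":0,"dy":0,"dz":0,"rx":0,"ry":0,"rz":0,"jaw":0},{"dx":0,"dy":0,"dz":0,"rx":0,"ry":0,"rz":0,"jaw":0}]}}

```text
time_s: 9.6
eef_pos: [0.5398, -0.0455, 0.2661]
orientation: [3.141, -0.001, -0.002]
contact_force: [0.3, -0.8, -0.2]
opening: 0.0002
```

```bash
python3 - <<'E'
from h import *
st(); im,d,k=snap('wrist','w5'); P=cloud(d,k); hsv=cv2.cvtColor(im,cv2.COLOR_RGB2HSV)
H,S=hsv[...,0],hsv[...,1]
m=((H<8)|(H>172))&(S>120)&(abs(P[...,0]-.545)<.05)&(abs(P[...,1])<.06)
q=P[m];print(m.sum(),np.percentile(q,2,axis=0).round(3),np.percentile(q,98,axis=0).round(3))
t=q[q[:,2]>.205];print(len(t),t.min(0).round(3),t.max(0).round(3))
E
```

```text
{'time_s': 9.6, 'qpos': [0.155, 0.349, -0.234, 1.969, 0.107, 0.837, -1.709], 'eef_pos': [0.54, -0.045, 0.266], 'orientation': [3.141, -0.001, -0.002], 'contact_force': [0.252, -0.822, -0.176], 'opening': 0.0}
746 [ 0.537 -0.029  0.151] [0.593 0.002 0.216]
229 [ 0.535 -0.005  0.205] [0.551 0.003 0.218]
```

View pics/w5.png

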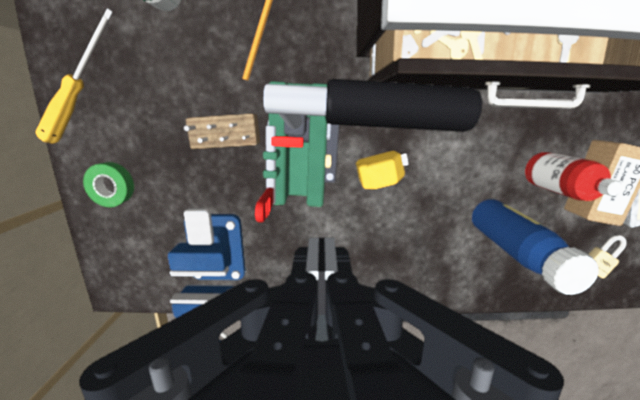

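The wrist view shows the tab at (263,205), with the shut fingers at (322,245) to its right, the can upright at (575,270) and the grip at (400,105). Going down, then I'll push the tab along its arc.

{"op": "play_rows", "data": {"plan": [{"dx":2,"dy":0,"dz":34,"rx":0,"ry":0,"rz":0,"jaw":0},{"dx":0,"dy":0,"dz":34,"rx":0,"ry":0,"rz":0,"jaw":0},{"dx":0,"dy":0,"dz":0,"rx":0,"ry":0,"rz":0,"jaw":0},{"dx":0,"dy":-10,"dz":0,"rx":0,"ry":0,"rz":0,"jaw":0},{"dx":0,"dy":-10,"dz":0,"rx":0,"ry":0,"rz":0,"jaw":0},{"dx":0,"dy":-8,"dz":0,"rx":0,"ry":0,"rz":0,"jaw":0},{"dx":0,"dy":-8,"dz":0,"rx":0,"ry":0,"rz":0,"jaw":0},{"dx":0,"dy":-8,"dz":1,"rx":0,"ry":0,"rz":0,"jaw":0},{"dx":0,"dy":0,"dz":0,"rx":0,"ry":0,"rz":0,"jaw":0}]}}

```text
time_s: 10.55
eef_pos: [0.5425, 0.001, 0.1981]
orientation: [-3.141, -0.003, -0.001]
contact_force: [0.6, 0.2, 0.1]
opening: 0.0001
```

{"op": "play_rows", "data": {"plan": [{"dx":0,"dy":-8,"dz":3,"rx":0,"ry":0,"rz":0,"jaw":0},{"dx":1,"dy":-8,"dz":4,"rx":0,"ry":0,"rz":0,"jaw":0},{"dx":0,"dy":-7,"dz":3,"rx":0,"ry":0,"rz":0,"jaw":0},{"dx":1,"dy":-6,"dz":4,"rx":0,"ry":0,"rz":0,"jaw":0},{"dx":0,"dy":-3,"dz":4,"rx":0,"ry":0,"rz":0,"jaw":0},{"dx":0,"dy":0,"dz":0,"rx":0,"ry":0,"rz":0,"jaw":0}]}}

```text
time_s: 11.15
eef_pos: [0.5443, 0.0322, 0.1791]
orientation: [-3.141, -0.001, 0.001]
contact_force: [0.1, -0.2, -0.2]
opening: -0.0001
```

{"op": "play_rows", "data": {"plan": [{"dx":0,"dy":0,"dz":3,"rx":0,"ry":0,"rz":0,"jaw":0},{"dx":0,"dy":0,"dz":3,"rx":0,"ry":0,"rz":0,"jaw":0},{"dx":0,"dy":0,"dz":2,"rx":0,"ry":0,"rz":0,"jaw":0},{"dx":0,"dy":0,"dz":0,"rx":0,"ry":0,"rz":0,"jaw":0}]}}

```text
time_s: 11.55
eef_pos: [0.5446, 0.0314, 0.1717]
orientation: [-3.141, 0.001, -0.0]
contact_force: [0.2, 1.0, 0.8]
opening: -0.0003
```

```bash
python3 - <<'E'
from h import *
st(); im,d,k=snap('top','t6');a,d,k=snap('scene','s6')
cv2.imwrite('pics/c6.png',np.hstack([cv2.resize(im[140:240,290:390],(400,400),interpolation=cv2.INTER_CUBIC),cv2.resize(a[140:260,300:420],(400,400),interpolation=cv2.INTER_CUBIC)])[:,:,::-1])
E
```

```text
{'time_s': 11.55, 'qpos': [-0.012, 0.472, -0.209, 2.06, 0.162, 0.624, -1.902], 'eef_pos': [0.545, 0.031, 0.172], 'orientation': [-3.141, 0.001, -0.0], 'contact_force': [0.183, 0.991, 0.798], 'opening': -0.0}
```

View pics/c6.png

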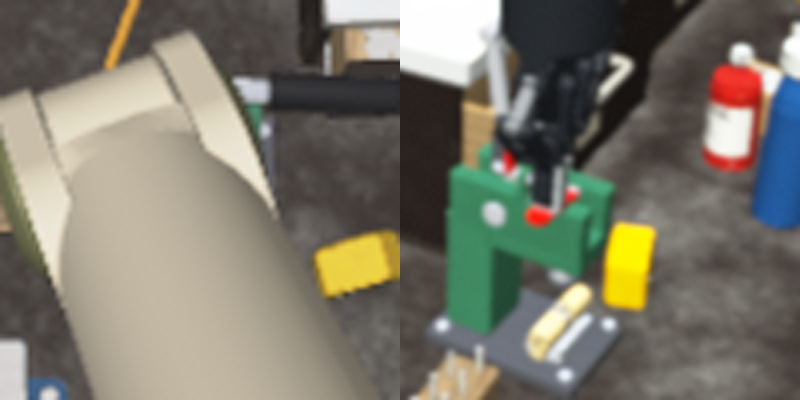

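The tab is nearly flat under the fingers (at 540,212 in the crop). I'll press until the force shows the stop.

{"op": "play_rows", "data": {"plan": [{"dx":0,"dy":0,"dz":1.5,"rx":0,"ry":0,"rz":0,"jaw":0},{"dx":0,"dy":0,"dz":1,"rx":0,"ry":0,"rz":0,"jaw":0},{"dx":0,"dy":0,"dz":0,"rx":0,"ry":0,"rz":0,"jaw":0}]}}

```text
time_s: 11.95
eef_pos: [0.5447, 0.0316, 0.1707]
orientation: [3.142, -0.0, 0.002]
contact_force: [-5.1, 0.7, 18.6]
opening: -0.0002
```

Catch is at its stop (z 0.171, 19 N). I'll lift, turn a quarter turn and move over the grip.

{"op": "play_rows", "data": {"plan": [{"dx":0,"dy":0,"dz":-10,"rx":0,"ry":0,"rz":0,"jaw":0},{"dx":0,"dy":0,"dz":-30,"rx":0,"ry":0,"rz":0,"jaw":0},{"dx":0,"dy":0,"dz":-35,"rx":0,"ry":0,"rz":0,"jaw":0},{"dx":0,"dy":0,"dz":-35,"rx":0,"ry":0,"rz":0,"jaw":0},{"dx":0,"dy":0,"dz":-30,"rx":0,"ry":0,"rz":0,"jaw":0},{"dx":0,"dy":0,"dz":0,"rx":0,"ry":0,"rz":-0.1377,"jaw":0},{"dx":0,"dy":0,"dz":0,"rx":0,"ry":0,"rz":-0.1377,"jaw":0},{"dx":0,"dy":0,"dz":0,"rx":0,"ry":0,"rz":-0.1377,"jaw":0},{"dx":0,"dy":0,"dz":0,"rx":0,"ry":0,"rz":-0.1377,"jaw":0},{"dx":0,"dy":0,"dz":0,"rx":0,"ry":0,"rz":-0.1377,"jaw":0},{"dx":0,"dy":0,"dz":0,"rx":0,"ry":0,"rz":-0.1377,"jaw":0},{"dx":0,"dy":0,"dz":0,"rx":0,"ry":0,"rz":-0.1377,"jaw":0}]}}

```text
time_s: 13.15
eef_pos: [0.5442, 0.0311, 0.3092]
orientation: [2.78, 1.463, -0.001]
contact_force: [-0.4, 0.1, 0.0]
opening: -0.0005
```

{"op": "play_rows", "data": {"plan": [{"dx":0,"dy":0,"dz":0,"rx":0,"ry":0,"rz":-0.1377,"jaw":0.55},{"dx":0,"dy":0,"dz":0,"rx":0,"ry":0,"rz":-0.1377,"jaw":0.55},{"dx":0,"dy":0,"dz":0,"rx":0,"ry":0,"rz":-0.1377,"jaw":0.55},{"dx":0,"dy":0,"dz":0,"rx":0,"ry":0,"rz":-0.1377,"jaw":0.55},{"dx":-28,"dy":19,"dz":0,"rx":0,"ry":0,"rz":0,"jaw":0.55},{"dx":-28,"dy":19,"dz":0,"rx":0,"ry":0,"rz":0,"jaw":0.55},{"dx":-28,"dy":19,"dz":0,"rx":0,"ry":0,"rz":0,"jaw":0.55},{"dx":-28,"dy":19,"dz":0,"rx":0,"ry":0,"rz":0,"jaw":0.55},{"dx":0,"dy":0,"dz":0,"rx":0,"ry":0,"rz":0,"jaw":0.55},{"dx":0,"dy":0,"dz":0,"rx":0,"ry":0,"rz":0,"jaw":0.55}]}}

```text
time_s: 14.15
eef_pos: [0.6138, -0.0854, 0.3087]
orientation: [-2.284, -2.155, 0.001]
contact_force: [-0.8, 0.4, -1.2]
opening: 0.0467
```

```bash
python3 - <<'E'
from h import *
o=st(); print(R.from_rotvec(o['orientation']).as_matrix().round(3)); snap('scene','s7'); im,d,k=snap('wrist','w7')
P=cloud(d,k); m=(P[...,2]>.25)&(P[...,2]<.275)&(P[...,1]<-.04)&(P[...,1]>-.14)&(P[...,0]>.59)&(P[...,0]<.64); q=P[m]
print(m.sum(),np.percentile(q,2,axis=0) if len(q) else 0,np.percentile(q,98,axis=0) if len(q) else 0)
E
```

```text
{'time_s': 14.15, 'qpos': [0.418, 0.443, -0.54, 1.739, 0.259, 1.033, -0.271], 'eef_pos': [0.614, -0.085, 0.309], 'orientation': [-2.284, -2.155, 0.001], 'contact_force': [-0.796, 0.411, -1.216], 'opening': 0.047}
[[ 0.058  0.998 -0.001]
 [ 0.998 -0.058  0.   ]
 [ 0.    -0.001 -1.   ]]
3245 [ 0.60554279 -0.11915999  0.25772191] [ 0.62694776 -0.04209207  0.26809229]
```

View pics/w7.png

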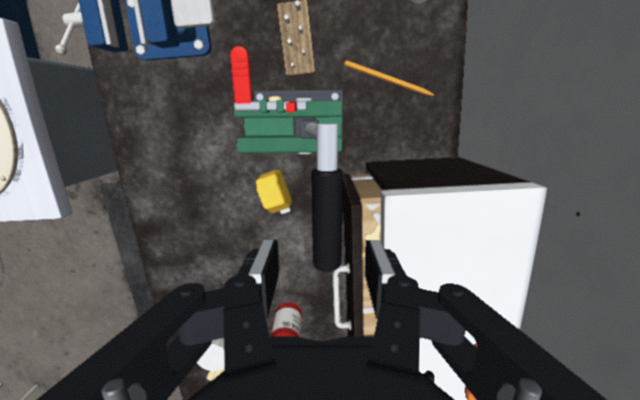

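Wrist view confirms the tab flat to the left (240,75), tongue clear, and the grip (327,220) between the fingers. Descending and pinching.

{"op": "play_rows", "data": {"plan": [{"dx":0,"dy":2,"dz":24,"rx":0,"ry":0,"rz":0,"jaw":0.55},{"dx":0,"dy":0,"dz":24,"rx":0,"ry":0,"rz":0,"jaw":0.55},{"dx":0,"dy":0,"dz":24,"rx":0,"ry":0,"rz":0,"jaw":0.55},{"dx":0,"dy":0,"dz":0,"rx":0,"ry":0,"rz":0,"jaw":0.2},{"dx":0,"dy":0,"dz":0,"rx":0,"ry":0,"rz":0,"jaw":0.1},{"dx":0,"dy":0,"dz":0,"rx":0,"ry":0,"rz":0,"jaw":0.1},{"dx":0,"dy":0,"dz":0,"rx":0,"ry":0,"rz":0,"jaw":0.1},{"dx":0,"dy":0,"dz":0,"rx":0,"ry":0,"rz":0,"jaw":0.1},{"dx":0,"dy":0,"dz":0,"rx":0,"ry":0,"rz":0,"jaw":0.1}], "force": 50}}

```text
time_s: 15.15
eef_pos: [0.616, -0.0839, 0.2376]
orientation: [-2.282, -2.158, -0.001]
contact_force: [-0.5, 6.3, -5.8]
opening: 0.0205
```

```bash
python3 -c "
import numpy as np
p=-.175+np.linspace(0,1.571,25);x=-130*np.sin(p);z=130*np.cos(p)
print([(round(a,1),round(b,1)) for a,b in zip(np.diff(x),-np.diff(z))])"
```

```text
[(np.float64(-8.4), np.float64(-1.2)), (np.float64(-8.5), np.float64(-0.7)), (np.float64(-8.5), np.float64(-0.1)), (np.float64(-8.5), np.float64(0.5)), (np.float64(-8.4), np.float64(1.0)), (np.float64(-8.4), np.float64(1.6)), (np.float64(-8.2), np.float64(2.1)), (np.float64(-8.1), np.float64(2.6)), (np.float64(-7.9), np.float64(3.2)), (np.float64(-7.7), np.float64(3.7)), (np.float64(-7.4), np.float64(4.2)), (np.float64(-7.1), np.float64(4.6)), (np.float64(-6.8), np.float64(5.1)), (np.float64(-6.5), np.float64(5.5)), (np.float64(-6.1), np.float64(5.9)), (np.float64(-5.7), np.float64(6.3)), (np.float64(-5.3), np.float64(6.7)), (np.float64(-4.8), np.float64(7.0)), (np.float64(-4.3), np.float64(7.3)), (np.float64(-3.8), np.float64(7.6)), (np.float64(-3.3), np.float64(7.8)), (np.float64(-2.8), np.float64(8.0)), (np.float64(-2.3), np.float64(8.2)), (np.float64(-1.8), np.float64(8.3))]
```

{"op": "play_rows", "data": {"plan": [{"dx":0,"dy":-8.4,"dz":-1.2,"rx":0,"ry":0,"rz":0,"jaw":0.1},{"dx":0,"dy":-8.5,"dz":-0.7,"rx":0,"ry":0,"rz":0,"jaw":0.1},{"dx":0,"dy":-8.5,"dz":-0.1,"rx":0,"ry":0,"rz":0,"jaw":0.1},{"dx":0,"dy":-8.5,"dz":0.5,"rx":0,"ry":0,"rz":0,"jaw":0.1},{"dx":0,"dy":0,"dz":0,"rx":0,"ry":0,"rz":0,"jaw":0.1}]}}

```text
time_s: 15.65
eef_pos: [0.5845, -0.0823, 0.2411]
orientation: [2.279, 2.155, 0.008]
contact_force: [4.4, 3.9, 3.3]
opening: 0.0207
```

{"op": "play_rows", "data": {"plan": [{"dx":0,"dy":-8.4,"dz":1.0,"rx":0,"ry":0,"rz":0,"jaw":0.1},{"dx":0,"dy":-8.4,"dz":1.6,"rx":0,"ry":0,"rz":0,"jaw":0.1},{"dx":0,"dy":-8.2,"dz":2.1,"rx":0,"ry":0,"rz":0,"jaw":0.1},{"dx":0,"dy":-8.1,"dz":2.6,"rx":0,"ry":0,"rz":0,"jaw":0.1},{"dx":0,"dy":-7.9,"dz":3.2,"rx":0,"ry":0,"rz":0,"jaw":0.1},{"dx":0,"dy":-7.7,"dz":3.7,"rx":0,"ry":0,"rz":0,"jaw":0.1},{"dx":0,"dy":-7.4,"dz":4.2,"rx":0,"ry":0,"rz":0,"jaw":0.1},{"dx":0,"dy":-7.1,"dz":4.6,"rx":0,"ry":0,"rz":0,"jaw":0.1},{"dx":0,"dy":0,"dz":0,"rx":0,"ry":0,"rz":0,"jaw":0.1},{"dx":0,"dy":0,"dz":0,"rx":0,"ry":0,"rz":0,"jaw":0.1}]}}

```text
time_s: 16.65
eef_pos: [0.5228, -0.0795, 0.2179]
orientation: [2.279, 2.154, 0.009]
contact_force: [6.4, 0.8, 1.6]
opening: 0.0204
```

{"op": "play_rows", "data": {"plan": [{"dx":0,"dy":-6.8,"dz":5.1,"rx":0,"ry":0,"rz":0,"jaw":0.1},{"dx":0,"dy":-6.5,"dz":5.5,"rx":0,"ry":0,"rz":0,"jaw":0.1},{"dx":0,"dy":-6.1,"dz":5.9,"rx":0,"ry":0,"rz":0,"jaw":0.1},{"dx":0,"dy":-5.7,"dz":6.3,"rx":0,"ry":0,"rz":0,"jaw":0.1},{"dx":0,"dy":-5.3,"dz":6.7,"rx":0,"ry":0,"rz":0,"jaw":0.1},{"dx":0,"dy":-4.8,"dz":7.0,"rx":0,"ry":0,"rz":0,"jaw":0.1},{"dx":0,"dy":-4.3,"dz":7.3,"rx":0,"ry":0,"rz":0,"jaw":0.1},{"dx":0,"dy":-3.8,"dz":7.6,"rx":0,"ry":0,"rz":0,"jaw":0.1},{"dx":0,"dy":0,"dz":0,"rx":0,"ry":0,"rz":0,"jaw":0.1},{"dx":0,"dy":0,"dz":0,"rx":0,"ry":0,"rz":0,"jaw":0.1}]}}

```text
time_s: 17.65
eef_pos: [0.4805, -0.0773, 0.1663]
orientation: [2.279, 2.153, 0.009]
contact_force: [6.4, -0.6, 4.6]
opening: 0.0204
```

{"op": "play_rows", "data": {"plan": [{"dx":0,"dy":-3.3,"dz":7.8,"rx":0,"ry":0,"rz":0,"jaw":0.1},{"dx":0,"dy":-2.8,"dz":8.0,"rx":0,"ry":0,"rz":0,"jaw":0.1},{"dx":0,"dy":-2.3,"dz":8.2,"rx":0,"ry":0,"rz":0,"jaw":0.1},{"dx":0,"dy":0,"dz":0,"rx":0,"ry":0,"rz":0,"jaw":0.1},{"dx":0,"dy":0,"dz":0,"rx":0,"ry":0,"rz":0,"jaw":0.1}]}}

```text
time_s: 18.15
eef_pos: [0.4712, -0.0769, 0.1421]
orientation: [2.279, 2.154, 0.007]
contact_force: [2.7, -0.0, 7.8]
opening: 0.0205
```

{"op": "play_rows", "data": {"plan": [{"dx":0,"dy":-1,"dz":4,"rx":0,"ry":0,"rz":0,"jaw":0.1},{"dx":0,"dy":-0.8,"dz":4.5,"rx":0,"ry":0,"rz":0,"jaw":0.1},{"dx":0,"dy":0,"dz":1.5,"rx":0,"ry":0,"rz":0,"jaw":0.1},{"dx":0,"dy":0,"dz":0,"rx":0,"ry":0,"rz":0,"jaw":0.1},{"dx":0,"dy":0,"dz":0,"rx":0,"ry":0,"rz":0,"jaw":0.1}]}}

```text
time_s: 18.65
eef_pos: [0.4686, -0.0768, 0.1318]
orientation: [2.28, 2.155, 0.005]
contact_force: [2.5, 1.4, 5.4]
opening: 0.0206
```

{"op": "play_rows", "data": {"plan": [{"dx":0,"dy":0,"dz":1.5,"rx":0,"ry":0,"rz":0,"jaw":0.1},{"dx":0,"dy":0,"dz":0,"rx":0,"ry":0,"rz":0,"jaw":0.1},{"dx":0,"dy":0,"dz":0,"rx":0,"ry":0,"rz":0,"jaw":0.1}]}}

```text
time_s: 18.95
eef_pos: [0.4683, -0.0768, 0.1304]
orientation: [2.28, 2.155, 0.005]
contact_force: [1.6, 0.4, 7.4]
opening: 0.0208
```

{"op": "play_rows", "data": {"plan": [{"dx":0,"dy":0,"dz":1.5,"rx":0,"ry":0,"rz":0,"jaw":0.1},{"dx":0,"dy":0,"dz":0,"rx":0,"ry":0,"rz":0,"jaw":0.1},{"dx":0,"dy":0,"dz":0,"rx":0,"ry":0,"rz":0,"jaw":0.1}]}}

```text
time_s: 19.25
eef_pos: [0.4681, -0.0768, 0.129]
orientation: [2.28, 2.155, 0.004]
contact_force: [-1.6, 0.9, 10.4]
opening: 0.0207
```

{"op": "play_rows", "data": {"plan": [{"dx":0,"dy":0,"dz":1.5,"rx":0,"ry":0,"rz":0,"jaw":0.1},{"dx":0,"dy":0,"dz":0,"rx":0,"ry":0,"rz":0,"jaw":0.1},{"dx":0,"dy":0,"dz":0,"rx":0,"ry":0,"rz":0,"jaw":0.1}]}}

```text
time_s: 19.55
eef_pos: [0.4678, -0.0768, 0.1275]
orientation: [2.28, 2.155, 0.004]
contact_force: [-2.3, 1.7, 12.1]
opening: 0.0206
```

```bash
python3 - <<'E'
from h import *
st(); a,d,k=snap('scene','s8'); b,d2,k2=snap('wrist','w8')
cv2.imwrite('pics/c8.png',np.hstack([cv2.resize(a[120:270,300:450],(400,400),interpolation=cv2.INTER_CUBIC),cv2.resize(b[0:400,120:520],(400,400))])[:,:,::-1])
P=cloud(d2,k2); hsv=cv2.cvtColor(b,cv2.COLOR_RGB2HSV); v,u=np.mgrid[0:400,0:640]
m=(P[...,2]>.12)&(P[...,2]<.2)&(P[...,1]>-.045)&(P[...,1]<-.005)&(P[...,0]<.525)&(P[...,0]>.44)&(d2>0); q=P[m]; print(m.sum())
# press-frame x,z of rod/hub
c,s=np.cos(-.057),np.sin(-.057); D=q[:,:2]-[.596,-.024]; X=D@[c,s]; Y=D@[-s,c]
for x0 in range(-145,-70,8):
    w=(X*1e3>=x0)&(X*1e3<x0+8)&(abs(Y)<.005)
    if w.sum(): print(x0,w.sum(),np.percentile(q[w,2],90).round(4))
E
```

```text
{'time_s': 19.55, 'qpos': [0.352, 0.498, -0.427, 2.243, 0.45, 0.476, -0.489], 'eef_pos': [0.468, -0.077, 0.128], 'orientation': [2.28, 2.155, 0.004], 'contact_force': [-2.304, 1.669, 12.147], 'opening': 0.021}
6822
-137 314 0.1607
-129 552 0.1613
-121 540 0.1587
-113 513 0.157
-105 481 0.1554
-97 472 0.1537
-89 442 0.1522
-81 414 0.1505
-73 101 0.1493
```

View pics/c8.png

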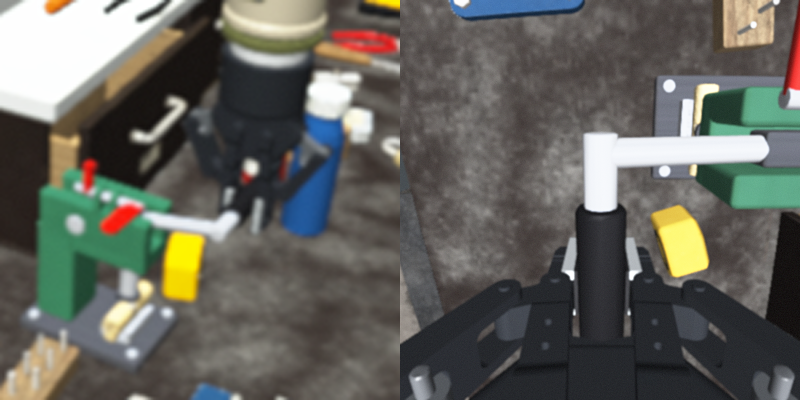

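The catch is flat and the grip is held. The rod slope of about 0.20 rad suggests the lever is roughly 0.03 rad short of the stop. I'll grip tighter and push on.

{"op": "play_rows", "data": {"plan": [{"dx":0,"dy":0,"dz":0,"rx":0,"ry":0,"rz":0,"jaw":0.1},{"dx":0,"dy":0,"dz":1.5,"rx":0,"ry":0,"rz":0,"jaw":0.1},{"dx":0,"dy":0,"dz":1.5,"rx":0,"ry":0,"rz":0,"jaw":0.1},{"dx":0,"dy":0,"dz":0,"rx":0,"ry":0,"rz":0,"jaw":0.1},{"dx":0,"dy":0,"dz":0,"rx":0,"ry":0,"rz":0,"jaw":0.1}], "force": 90}}

```text
time_s: 20.15
eef_pos: [0.467, -0.0767, 0.1236]
orientation: [2.282, 2.156, 0.002]
contact_force: [1.5, -0.6, 5.8]
opening: 0.0199
```

```bash
cat > rod.py <<'E'
from h import *
st(); b,d2,k2=snap('wrist','w_rod'); P=cloud(d2,k2)
m=(P[...,2]>.11)&(P[...,2]<.2)&(P[...,1]>-.045)&(P[...,1]<-.005)&(P[...,0]<.525)&(P[...,0]>.44)&(d2>0); q=P[m]
c,s=np.cos(-.057),np.sin(-.057); D=q[:,:2]-[.596,-.024]; X=D@[c,s]; Y=D@[-s,c]
w=(X<-.075)&(X>-.118)&(abs(Y)<.003); p=np.polyfit(X[w],q[w,2],1); print('slope',p[0],np.arctan(-p[0]),'z@-.1',np.polyval(p,-.1),'expect .1538, slope .175')
E
python3 rod.py
```

```text
{'time_s': 20.15, 'qpos': [0.347, 0.505, -0.421, 2.247, 0.455, 0.468, -0.494], 'eef_pos': [0.467, -0.077, 0.124], 'orientation': [2.282, 2.156, 0.002], 'contact_force': [1.533, -0.594, 5.753], 'opening': 0.02}
slope -0.17455448468369694 0.17281335693761612 z@-.1 0.15163128427156716 expect .1538, slope .175
```

{"op": "play_rows", "data": {"plan": [{"dx":0,"dy":0,"dz":1.5,"rx":0,"ry":0,"rz":0,"jaw":0.1},{"dx":0,"dy":0,"dz":0,"rx":0,"ry":0,"rz":0,"jaw":0.1},{"dx":0,"dy":0,"dz":0,"rx":0,"ry":0,"rz":0,"jaw":0.1}]}}

```text
time_s: 20.5
eef_pos: [0.4669, -0.0767, 0.1225]
orientation: [2.282, 2.156, 0.001]
contact_force: [-1.0, 0.1, 14.0]
opening: 0.0203
```

```bash
python3 rod.py
```

```text
{'time_s': 20.5, 'qpos': [0.345, 0.506, -0.418, 2.248, 0.458, 0.465, -0.497], 'eef_pos': [0.467, -0.077, 0.122], 'orientation': [2.282, 2.156, 0.001], 'contact_force': [-0.995, 0.138, 14.042], 'opening': 0.02}
slope -0.16683555425618987 0.16531299597300314 z@-.1 0.15079784302756727 expect .1538, slope .175
```

{"op": "play_rows", "data": {"plan": [{"dx":0,"dy":0,"dz":1,"rx":0,"ry":0,"rz":0,"jaw":0.1},{"dx":0,"dy":0,"dz":0,"rx":0,"ry":0,"rz":0,"jaw":0.1},{"dx":0,"dy":0,"dz":0,"rx":0,"ry":0,"rz":0,"jaw":0.1}]}}

```text
time_s: 20.85
eef_pos: [0.4668, -0.0767, 0.1218]
orientation: [2.281, 2.156, 0.001]
contact_force: [-4.1, 0.7, 21.4]
opening: 0.0201
```

```bash
python3 rod.py
```

```text
{'time_s': 20.85, 'qpos': [0.343, 0.507, -0.417, 2.249, 0.46, 0.463, -0.499], 'eef_pos': [0.467, -0.077, 0.122], 'orientation': [2.281, 2.156, 0.001], 'contact_force': [-4.141, 0.676, 21.385], 'opening': 0.02}
slope -0.15967937561895792 0.15834262528230805 z@-.1 0.15032062626677992 expect .1538, slope .175
```

At the stop: the force now climbs steeply and the rod angle is past nominal. I'll hold, then do a final check of the scene.

{"op": "play_rows", "data": {"plan": [{"dx":0,"dy":0,"dz":0,"rx":0,"ry":0,"rz":0,"jaw":0.1},{"dx":0,"dy":0,"dz":0,"rx":0,"ry":0,"rz":0,"jaw":0.1},{"dx":0,"dy":0,"dz":0,"rx":0,"ry":0,"rz":0,"jaw":0.1},{"dx":0,"dy":0,"dz":0,"rx":0,"ry":0,"rz":0,"jaw":0.1},{"dx":0,"dy":0,"dz":0,"rx":0,"ry":0,"rz":0,"jaw":0.1},{"dx":0,"dy":0,"dz":0,"rx":0,"ry":0,"rz":0,"jaw":0.1}]}}

```text
time_s: 21.5
eef_pos: [0.4668, -0.0767, 0.1218]
orientation: [2.281, 2.156, 0.001]
contact_force: [-2.6, 0.4, 21.6]
opening: 0.02
```

```bash
python3 rod.py; python3 - <<'E'
from h import *
a,d,k=snap('scene','s9'); a0=load('s0')[0]
cv2.imwrite('pics/c9.png',np.vstack([a0[140:360,200:560],a[140:360,200:560]])[:,:,::-1])
E
```

```text
{'time_s': 21.5, 'qpos': [0.343, 0.507, -0.417, 2.249, 0.46, 0.463, -0.499], 'eef_pos': [0.467, -0.077, 0.122], 'orientation': [2.281, 2.156, 0.001], 'contact_force': [-2.611, 0.352, 21.635], 'opening': 0.02}
slope -0.1599014535185798 0.15855917404659972 z@-.1 0.1503279417786891 expect .1538, slope .175
```

View pics/c9.png

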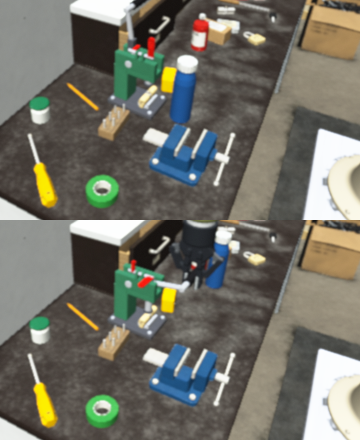

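Everything is stable: bystanders unmoved, can upright, catch flat, lever held at the stop. Handing in.

```bash
python3 -c "
from workcell import manip
print(manip.finish_job())"
```

```text
the job is handed in; nothing more can be done
None
```

The press lever is held down at its stop, and the job was handed in at about 21.5 s on the robot's clock.

- **Can:** I stood it upright at about (0.46, -0.30), well over 10 cm from the press. The scene camera's depth showed it straight to about 1.5 mm. Setting it down briefly reached about 30 N on the wrist.
- **Catch:** I flipped it left until it pressed against its stop at 19 N. The wrist picture then showed the tab lying flat.
- **Lever:** I pulled it down by the black grip and kept hold of it with the jaws commanded to a 90 N grip. The last reading, after 0.6 s still, was steady at about 22 N. The spring accounts for only about 6 N, so the rest is pressing on the stop.
- **Bystanders:** The before-and-after pictures show the tape measure, bit block and tape roll where they were.

**Disagreements:**
- **Rod angle:** At the end it measured 0.159 rad above horizontal, against about 0.175 expected at the stop. The rod also read about 3 mm lower than expected. I put this down to camera calibration and a little give in the stop.
- **Force on the way down:** It dipped once, from 12 N to 6 N, after I tightened the grip, probably from a small slip. It rose steadily after that.

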